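# Point out the bench dog left standing, then press it flush

## Task

On the small raised joiner's bench a board lies ready for planing against its two stop dogs, but one other bench dog still stands up out of its hole in the row on the robot's side of the board, where the plane has to run. Point it out to the student: hold the fingertips straight over its head, just above it (a centimetre or two) and without touching it, for at least two seconds; then press it down flush with the bench top and draw the hand clear. Leave the two stop dogs standing, and leave the other dogs, the board and the tools as they lie.

Things in the scene. Friction and masses are not known exactly. Their poses are not given: they have to be found in the camera images.
- bench_top (a point): Centre of the upper face of the raised bench, a pale wooden slab 300 mm deep (its x) and 600 mm long (its y), 50 mm thick, on two feet; this face is level, 120 mm above the table, and the bench is fixed. Two rows of four 20 mm dog holes run along its y, one row 85 mm to its -x side (the robot's side), one 85 mm to its +x side; the holes of a row lie at y = -210, -70, 70 and 210 mm. A wooden vise jaw with a steel screw stands off its -y end, no higher than the top.
- dog_up_top (a point): The dog to point out and press: centre of the top of its head (z up). A dark beech rod 20 mm across, 120 mm long, standing upright in its hole. It is the only one that stands up in the row on the robot's side; which of that row's four holes it is in varies. Its head starts 25 to 40 mm above the bench top.
- dog_up (a joint): Height of that dog's head above the bench top, m: 0 = flush, where it comes to a stop; larger = standing up. Friction holds it at any height; it takes about 4 to 6 N to slide, and it slides straight up and down only.
- dog_p1_top (a point): Head (top centre) of a parked dog, the same beech rod 20 mm across, 120 mm long, standing upright in its hole. Already flush, in another hole of the same row: leave it down.
- dog_p2_top (a point): Head of the second parked dog, flush in the same row: leave it down.
- dog_p3_top (a point): Head of the third parked dog, flush in the same row: leave it down.
- stop_l_top (a point): Head (top centre) of the left stop dog, a like rod standing 32 to 38 mm up in the far row, behind the board: leave it standing.
- stop_r_top (a point): Head of the right stop dog, beside it in the far row: leave it standing.
- plane_mid (a point): Centre of the steel block plane lying on the board, 50 x 160 x 48 mm.
- square_mid (a point): Middle of the wooden stock (80 x 18 x 14 mm, along its x) of the small try square lying on the board; its steel blade reaches 115 mm to its +y.
- pencil_mid (a point): Centre of the flat carpenter's pencil, about 120 x 14 x 8 mm (along its x), lying on the bench between the two middle holes of the near row.
- offcut_mid (a point): Centre of the wooden off-cut, 70 x 40 x 22 mm, lying on the bench between the two left holes of the near row.
- rule_mid (a point): Centre of the folded rule, 122 x 15 x 16 mm (along its x), lying on the bench between the two right holes of the near row.
- mallet_mid (a point): Centre of the head (70 x 125 x 90 mm) of the wooden mallet lying on the table left of the bench; its handle reaches 230 mm to its -x.
- chisel_mid (a point): Middle of the wooden handle of the chisel lying across the left end of the bench, 245 mm long, 24 mm wide, 22 mm high; its blade points to its +x. It lies about 55 mm from the centre of the left hole of the near row.
- glue_mid (a point): Centre, half-way up, of the white glue bottle standing on the table right of the bench, 64 mm across, 170 mm tall.
- board: Centre of the underside of the loose board, 90 mm wide (its x), 360 mm long (its y), 22 mm thick, lying flat on the bench; its far edge lies against the two stops, its near edge about 60 mm from the centres of the near row of holes. The plane and the square lie on it.

How it is judged (in metres and radians):
On the way, in this order (a step that is already met when the one before it is completed fails the run):
1. the fingertips dwell for two seconds straight over the head of the standing dog, just above it, without contact, while it still stands (horizontal distance between the grasp point and dog_up_top below 0.018 m and z of the grasp point in the frame of dog_up_top between 0.018 and 0.06 m and contact force between dog_up and anything else below 0.1 N and value of joint dog_up above 0.02 m), for 2 s.
2. then the dog is pressed down flush with the bench top (value of joint dog_up below 0.003 m), for 0.1 s.
At the end, for the whole second after the job is handed in: The dog that stood up on the robot's side of the board has its head within 3 mm of the bench top; the parked dogs are still down and the stop dogs still up (moved less than 4 mm), the board has moved less than 12 mm and lies still, the tools and other loose things have moved less than 15 mm (value of joint dog_up below 0.003 m and linear speed of board below 0.01 m/s and not (distance of dog_p1_top from where it was at the start of the episode above 0.004 m) and not (distance of dog_p2_top from where it was at the start of the episode above 0.004 m) and not (distance of dog_p3_top from where it was at the start of the episode above 0.004 m) and not (distance of stop_l_top from where it was at the start of the episode above 0.004 m) and not (distance of stop_r_top from where it was at the start of the episode above 0.004 m) and not (distance of board from where it was at the start of the episode above 0.012 m) and not (distance of plane_mid from where it was at the start of the episode above 0.015 m) and not (distance of square_mid from where it was at the start of the episode above 0.015 m) and not (distance of pencil_mid from where it was at the start of the episode above 0.015 m) and not (distance of offcut_mid from where it was at the start of the episode above 0.015 m) and not (distance of rule_mid from where it was at the start of the episode above 0.015 m) and not (distance of mallet_mid from where it was at the start of the episode above 0.015 m) and not (distance of chisel_mid from where it was at the start of the episode above 0.015 m) and not (distance of glue_mid from where it was at the start of the episode above 0.015 m)); the robot touches nothing.
It fails at once if the dog is drawn further up out of its hole instead of pressed (value of joint dog_up above 0.046 m).
It fails at once if a stop dog or a parked dog is pressed, raised or moved by more than 4 mm (distance of any of dog_p1_top, dog_p2_top, dog_p3_top, stop_l_top, stop_r_top from where it was at the start of the episode above 0.004 m).
It fails at once if the board is lifted or shoved by more than 12 mm (distance of board from where it was at the start of the episode above 0.012 m).
It fails at once if a tool or other loose thing is lifted, carried or shoved by more than 15 mm (distance of any of plane_mid, square_mid, pencil_mid, offcut_mid, rule_mid, mallet_mid, chisel_mid, glue_mid from where it was at the start of the episode above 0.015 m).
It also fails if it takes over 35 s, if anything falls off the work surface, if the arm or the gripper's body presses on something with over 40 N, if the wrist force passes 120 N, or if a joint passes its speed limit or range.

## Robot

A 6-joint arm with a two-finger parallel gripper is mounted at the origin on the work surface. World frame = base frame: x ahead of the robot, y to its left, z up, the work surface at z = 0. Lengths are in mm, angles in rad, forces in N, time in s.
With the tool pointing down it reaches from about 400 to 925 mm from the base axis. Payload 12.5 kg.
Tool frame: the origin (TCP) lies on the centre line of the jaws, within the pads' length; the fingertips stand 14 mm ahead of it and the grasp point (between the pads) lies 5 mm behind it; z points along the fingers, x is the direction in which the jaws open and shut, and the axes are right-handed (so a half turn about z gives the same grasp; the last joint's range is limited). The gripper opens to 95 mm and grips with 3 to 60 N. Pads are 20 mm wide; open, the fingers measure 119 mm over their backs; the gripper's body (75 mm by 180 mm) begins 59 mm behind the grasp point.
Start: joints at [1.15, 0.491, 1.559, -0, 1.092, -0.106], TCP at [193.499, 594.309, 228.661] pointing down, gripper open.
Joint ranges: [-3.1, 3.1], [-0.84, 2.19], [0.05, 2.79], [-1.13, 4.28], [0.06, 2.93], [-2.69, 2.69]. Speed limits (rad/s): [2.22, 2.22, 2.79, 3.14, 3.14, 3.14].

## Interface

Orientations are given as [roll, pitch, yaw] about the fixed x, y, z axes, in that order (R = Rz(yaw) Ry(pitch) Rx(roll)).
In Python, from cell import state, read_camera, job_done gives the robot as it stands.
- The arm moves only by the shell command python3 -m handwheel 'ROWS'. ROWS is JSON, a list of rows, each an object of numbers: "hand": the finger opening in m, from 0 to 0.0951; "x", "y", "z": the shift along the world's x, y, z in m; "spin": the turn about the world's z in units of 5 degrees (1.0 is 5 degrees). In form: [{"hand": .., "x": .., "y": .., "z": .., "spin": ..}, ...]. A call has 1 to 20 rows; each row is the pose to reach, as a shift and turn from the pose commanded when the call began; what a row does not reach only later rows make up. A row lasts 1/12 s, in which the tool goes at most 41.7 mm and 7.16 degrees, less where a joint would pass 70% of its speed; a pose out of reach is approached as far as the arm can. A call with a gripper value outside its range is refused whole. The fingers move at their own pace and stop on an object; the grip force is fixed at half the most. Time passes only in rows, so rows that repeat a pose let the fingers close. It gives the time, the measured TCP pose, the force and the opening at its end, in the units of the state.
- state(): the state, without advancing time (a new reading comes with each control period).
- read_camera(name): name is "side" or "top"; returns a dict with "img" (480x640x3 uint8, red, green, blue), "fx", "fy", "cx", "cy" (pixels), "D" ([k1, k2, p1, p2, k3] as OpenCV has them; the pictures are not rectified), "T" (4x4, takes a point from camera to world coordinates). Camera axes: x right, y down, z forward; pixel columns grow to the right and rows downward; lengths in mm; the calibration is good to about 2 mm. A picture is of the moment at which its call begins. There is no depth.
- job_done(): hands the job in, once; it reports no verdict.
The state is a dict: "t": time; "joints": joint angles; "qvel": joint speeds; "tau": joint torques, N m; "eef_pos": TCP position; "tcp_rot": TCP orientation; "ft_force": force on the tool from outside, world axes, zero at the start; "moment": the same for the moment, N m; "opening": opening from 0.0 (shut) to 1.0 (fully open).
Only numpy, scipy, OpenCV 4.12 (cv2) and the standard library are available. Lean on these libraries where they do the work, as an engineer would, in place of code of your own. Each camera call takes 0.05 s, during which the arm holds its last target. There are 200 camera calls.

## Working session

There is one attempt and no reset: what is moved stays moved. The work goes in short steps, Python scripts to look and compute and a shell command to move; the robot and the scene stay as the last step left them, time stands still between calls to the robot, and variables do not carry over. Pictures are saved under pics/ and viewed, about 8 in all and at most 12, crops included, and the job is handed in when it is done.

```bash
mkdir -p pics
cat > h.py <<'E'
import numpy as np,cv2
from cell import state, read_camera, job_done
def K(c): return np.array([[c["fx"],0,c["cx"]],[0,c["fy"],c["cy"]],[0,0,1.]])
def at_z(c,uv,z):
    p=cv2.undistortPoints(np.array([[uv]],float),K(c),np.array(c["D"],float))[0,0]
    T=np.array(c["T"]);d=T[:3,:3]@[p[0],p[1],1];o=T[:3,3]
    return o+d*(z-o[2])/d[2]
def proj(c,P):
    T=np.linalg.inv(np.array(c["T"]))
    r,_=cv2.Rodrigues(T[:3,:3])
    return cv2.projectPoints(np.array(P,float).reshape(-1,1,3),r,T[:3,3],K(c),np.array(c["D"],float))[0].reshape(-1,2)
def snap(n,f):
    c=read_camera(n); cv2.imwrite("pics/"+f,c["img"][:,:,::-1]); return c
E
python3 - <<'E'
from h import *
for n in("top","side"):
    c=snap(n,n+"0.png");print(n,np.round(c["T"],2).tolist(),c["fx"])
s=state();print(s["eef_pos"],s["tcp_rot"],s["t"],s["ft_force"])
E
```

```text
top [[0.02, -0.99, 0.13, 410.11], [-1.0, -0.02, -0.02, 25.81], [0.02, -0.13, -0.99, 1375.76], [0.0, 0.0, 0.0, 1.0]] 445.5692057010659
side [[-0.91, -0.29, 0.29, 217.68], [-0.41, 0.62, -0.67, 866.71], [0.01, -0.73, -0.69, 989.7], [0.0, 0.0, 0.0, 1.0]] 506.375284287452
[193.42147183 594.09903936 228.13019599] [-3.14151435e+00  9.78005319e-04  1.25601298e+00] 0.1 [0.24205787 0.50201258 0.03618612]
```

View pics/top0.png

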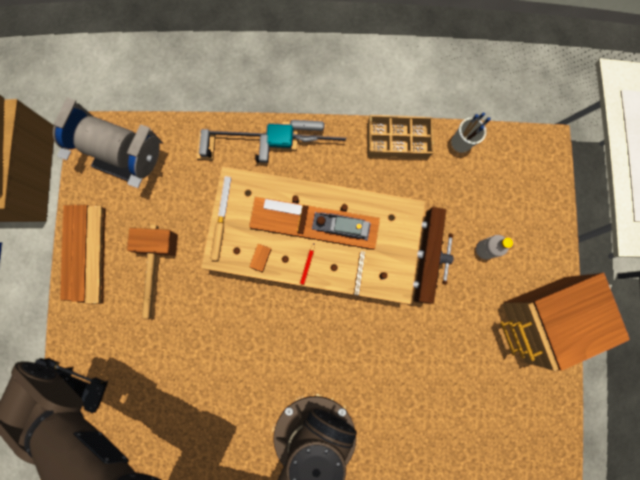

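View pics/side0.png

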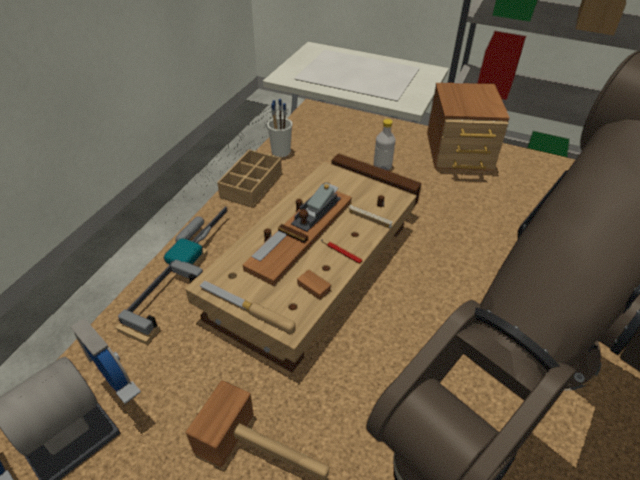

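The top view shows the near row at about (237,251), (285,259), (334,267) and (383,275). The side view shows a dog standing at about (380,200), which is the right-hand hole. I'll enlarge both.

Run:
```python
from h import *
a=cv2.imread("pics/top0.png")[225:305,220:420];b=cv2.imread("pics/side0.png")[170:245,330:430]
a=cv2.resize(a,None,fx=4,fy=4,interpolation=cv2.INTER_CUBIC)
b=cv2.resize(b,(0,0),fx=3.6,fy=3.6,interpolation=cv2.INTER_CUBIC)
o=np.zeros((600,800,3),np.uint8);o[:320]=a;o[325:325+b.shape[0],:b.shape[1]]=b
cv2.imwrite("pics/crop.png",o)
c=read_camera("top");s=read_camera("side")
for uv in [(237,251),(285,259),(334,267)]: print(at_z(c,uv,120).round(1))
for uv in [(293,307),(326,268),(355,234)]: print("s",at_z(s,uv,120).round(1))
```

```text
[542.4 233.7 120. ]
[522.7  97.  120. ]
[503.1 -41.9 120. ]
s [541.6 238.1 120. ]
s [521.9  99.8 120. ]
s [501.5 -39.8 120. ]
```

View pics/crop.png

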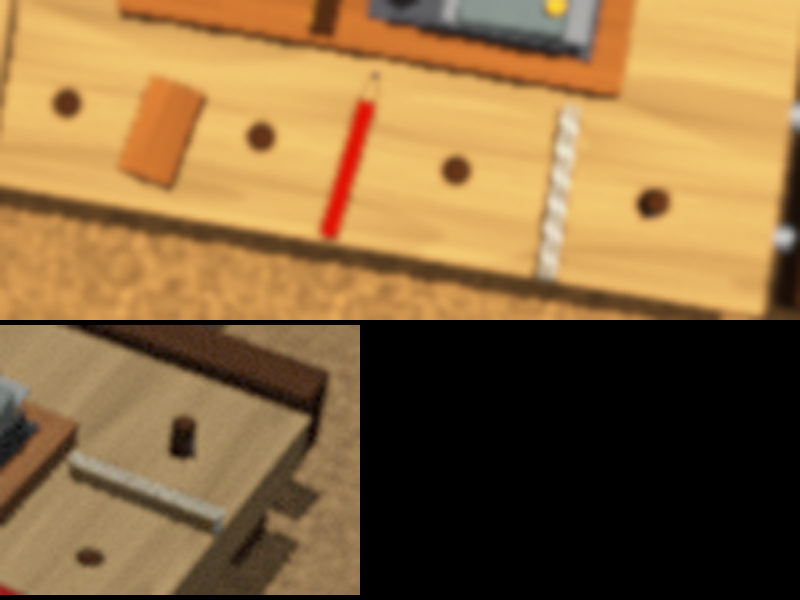

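Run:
```python
from h import *
c=read_camera("top");s=read_camera("side")
for z in(145,150,155,160): print(z,at_z(c,(383.4,274.8),z).round(1),at_z(s,(381,196.6),z).round(1))
st=state();p=st["eef_pos"];print(p,st["joints"],st["t"])
```

```text
145 [ 482.3 -178.1  145. ] [ 482.3 -181.2  145. ]
150 [ 482.  -177.3  150. ] [ 480.7 -175.   150. ]
155 [ 481.7 -176.5  155. ] [ 479.1 -168.8  155. ]
160 [ 481.4 -175.6  160. ] [ 477.6 -162.6  160. ]
[193.46572404 594.25822891 228.45959372] [ 1.15041706e+00  4.91150398e-01  1.55903261e+00 -3.05837305e-06
  1.09170974e+00 -1.05614270e-01] 0.3
```

Both cameras agree on the head at about (482, -178), with z about 148. That gives a head height of 28 mm and matches the 140 mm hole pitch. I'll go out around the base with the jaws shut.

```bash
python3 -m handwheel '[{"hand":0,"x":0.03,"y":-0.03,"z":0.03},{"hand":0,"x":0.055,"y":-0.055,"z":0.03},{"hand":0,"x":0.08,"y":-0.08,"z":0.03},{"hand":0,"x":0.105,"y":-0.105,"z":0.03},{"hand":0,"x":0.13,"y":-0.13,"z":0.03},{"hand":0,"x":0.155,"y":-0.155,"z":0.03},{"hand":0,"x":0.18,"y":-0.18,"z":0.03},{"hand":0,"x":0.205,"y":-0.205,"z":0.03},{"hand":0,"x":0.23,"y":-0.23,"z":0.03},{"hand":0,"x":0.255,"y":-0.255,"z":0.03},{"hand":0,"x":0.275,"y":-0.28,"z":0.03},{"hand":0,"x":0.288,"y":-0.31,"z":0.03},{"hand":0,"x":0.288,"y":-0.34,"z":0.03},{"hand":0,"x":0.288,"y":-0.37,"z":0.03},{"hand":0,"x":0.288,"y":-0.40,"z":0.03},{"hand":0,"x":0.288,"y":-0.43,"z":0.03},{"hand":0,"x":0.288,"y":-0.46,"z":0.03},{"hand":0,"x":0.288,"y":-0.49,"z":0.03},{"hand":0,"x":0.288,"y":-0.52,"z":0.03},{"hand":0,"x":0.288,"y":-0.54,"z":0.03}]'; python3 -c "
from h import *
print(state())"
```

```text
{'t': 0.3, 'joints': array([ 1.15041706e+00,  4.91150398e-01,  1.55903261e+00, -3.05837305e-06,
        1.09170974e+00, -1.05614270e-01]), 'qvel': array([ 0.00149322, -0.00231259, -0.0007995 , -0.00077627,  0.00102562,
       -0.00089282]), 'tau': array([-7.06414494e-05, -6.11934757e+01, -2.58066005e+01,  6.93036360e-02,
        4.61290602e-02, -8.23176833e-06]), 'eef_pos': array([193.46572404, 594.25822891, 228.45959372]), 'tcp_rot': array([-3.14156372e+00,  2.98714524e-04,  1.25603274e+00]), 'ft_force': array([-0.60427587, -0.00769625, -0.37546153]), 'moment': array([-0.04798497,  0.01395979, -0.04109585]), 'opening': 1.0008349307183004}invalid input
```

The call was refused and the arm didn't move. I think every row needs all the keys, so I'll add spin.

```bash
python3 -m handwheel '[{"hand":0.0,"x":0.03,"y":-0.03,"z":0.03,"spin":0},{"hand":0.0,"x":0.055,"y":-0.055,"z":0.03,"spin":0},{"hand":0.0,"x":0.08,"y":-0.08,"z":0.03,"spin":0},{"hand":0.0,"x":0.105,"y":-0.105,"z":0.03,"spin":0},{"hand":0.0,"x":0.13,"y":-0.13,"z":0.03,"spin":0},{"hand":0.0,"x":0.155,"y":-0.155,"z":0.03,"spin":0},{"hand":0.0,"x":0.18,"y":-0.18,"z":0.03,"spin":0},{"hand":0.0,"x":0.205,"y":-0.205,"z":0.03,"spin":0},{"hand":0.0,"x":0.23,"y":-0.23,"z":0.03,"spin":0},{"hand":0.0,"x":0.255,"y":-0.255,"z":0.03,"spin":0},{"hand":0.0,"x":0.275,"y":-0.28,"z":0.03,"spin":0},{"hand":0.0,"x":0.288,"y":-0.31,"z":0.03,"spin":0},{"hand":0.0,"x":0.288,"y":-0.34,"z":0.03,"spin":0},{"hand":0.0,"x":0.288,"y":-0.37,"z":0.03,"spin":0},{"hand":0.0,"x":0.288,"y":-0.40,"z":0.03,"spin":0},{"hand":0.0,"x":0.288,"y":-0.43,"z":0.03,"spin":0},{"hand":0.0,"x":0.288,"y":-0.46,"z":0.03,"spin":0},{"hand":0.0,"x":0.288,"y":-0.49,"z":0.03,"spin":0},{"hand":0.0,"x":0.288,"y":-0.52,"z":0.03,"spin":0},{"hand":0.0,"x":0.288,"y":-0.54,"z":0.03,"spin":0}]'; python3 -c "
from h import *
print(state())"
```

```text
t: 1.97
eef_pos: [481.3, 52.2, 258.8]
tcp_rot: [3.141, 0.0, 1.255]
ft_force: [-0.1, -0.6, -1.0]
opening: 0.002
{'t': 1.9667, 'joints': array([-2.84262322e-02,  2.56274499e-01,  1.85280450e+00, -2.52269626e-04,
        1.03232736e+00, -1.28350605e+00]), 'qvel': array([-0.47743135, -0.04218858,  0.05888431,  0.00557716, -0.01940371,
       -0.46525005]), 'tau': array([  3.32095519, -44.12543893, -24.39947963,  -0.0537953 ,
         0.13963565,   0.47605466]), 'eef_pos': array([481.25181449,  52.1869033 , 258.76028695]), 'tcp_rot': array([3.14135264e+00, 1.54936129e-04, 1.25520915e+00]), 'ft_force': array([-0.09722331, -0.55162398, -1.04052769]), 'moment': array([-0.0174076 , -0.03710763, -0.00951354]), 'opening': 0.0020573580933750373}
```

```bash
python3 -m handwheel '[{"hand":0.0,"x":0,"y":-0.03,"z":0,"spin":0},{"hand":0.0,"x":0,"y":-0.06,"z":0,"spin":0},{"hand":0.0,"x":0,"y":-0.09,"z":0,"spin":0},{"hand":0.0,"x":0,"y":-0.12,"z":0,"spin":0},{"hand":0.0,"x":0,"y":-0.15,"z":0,"spin":0},{"hand":0.0,"x":0,"y":-0.18,"z":0,"spin":0},{"hand":0.0,"x":0,"y":-0.21,"z":0,"spin":0},{"hand":0.0,"x":0,"y":-0.233,"z":0,"spin":0},{"hand":0.0,"x":0,"y":-0.233,"z":-0.02,"spin":0},{"hand":0.0,"x":0,"y":-0.233,"z":-0.04,"spin":0},{"hand":0.0,"x":0,"y":-0.233,"z":-0.06,"spin":0},{"hand":0.0,"x":0,"y":-0.233,"z":-0.07,"spin":0},{"hand":0.0,"x":0,"y":-0.233,"z":-0.07,"spin":0}]'
python3 - <<'E'
from h import *
s=snap("side","s1.png");p=state()["eef_pos"];print(p)
q=proj(s,[p+[0,0,-14],[482,-178.5,148],[482,-178.5,120]]);print(q)
b=s["img"][120:270,300:460,::-1];cv2.imwrite("pics/s1c.png",cv2.resize(b,None,fx=4,fy=4,interpolation=cv2.INTER_CUBIC))
E
```

```text
t: 3.05
eef_pos: [480.8, -178.4, 186.9]
tcp_rot: [-3.138, -0.001, 1.256]
ft_force: [1.3, -0.7, -0.0]
opening: 0.003
[ 481.36398593 -178.54437842  188.28996124]
[[382.10019121 188.52722674]
 [380.8875316  196.31498034]
 [379.87353857 204.44008405]]
```

View pics/s1c.png

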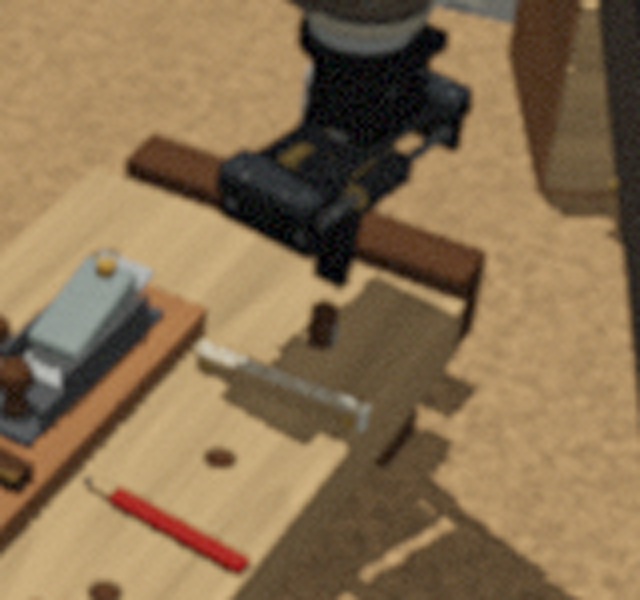

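The fingertips are at about (383,188.6), with the dog head just below at (380.6,197.8). Both match the predictions, with a gap of about 26 mm. I'll come down 11 mm and hold.

```bash
H='-'; python3 -m handwheel '[{"hand":0.0,"x":0,"y":0,"z":-0.006,"spin":0},{"hand":0.0,"x":0,"y":0,"z":-0.011,"spin":0},{"hand":0.0,"x":0,"y":0,"z":-0.011,"spin":0},{"hand":0.0,"x":0,"y":0,"z":-0.011,"spin":0},{"hand":0.0,"x":0,"y":0,"z":-0.011,"spin":0},{"hand":0.0,"x":0,"y":0,"z":-0.011,"spin":0},{"hand":0.0,"x":0,"y":0,"z":-0.011,"spin":0},{"hand":0.0,"x":0,"y":0,"z":-0.011,"spin":0},{"hand":0.0,"x":0,"y":0,"z":-0.011,"spin":0},{"hand":0.0,"x":0,"y":0,"z":-0.011,"spin":0},{"hand":0.0,"x":0,"y":0,"z":-0.011,"spin":0},{"hand":0.0,"x":0,"y":0,"z":-0.011,"spin":0},{"hand":0.0,"x":0,"y":0,"z":-0.011,"spin":0},{"hand":0.0,"x":0,"y":0,"z":-0.011,"spin":0},{"hand":0.0,"x":0,"y":0,"z":-0.011,"spin":0},{"hand":0.0,"x":0,"y":0,"z":-0.011,"spin":0},{"hand":0.0,"x":0,"y":0,"z":-0.011,"spin":0},{"hand":0.0,"x":0,"y":0,"z":-0.011,"spin":0},{"hand":0.0,"x":0,"y":0,"z":-0.011,"spin":0},{"hand":0.0,"x":0,"y":0,"z":-0.011,"spin":0}]' && python3 -m handwheel '[{"hand":0.0,"x":0,"y":0,"z":0,"spin":0},{"hand":0.0,"x":0,"y":0,"z":0,"spin":0},{"hand":0.0,"x":0,"y":0,"z":0,"spin":0},{"hand":0.0,"x":0,"y":0,"z":0,"spin":0},{"hand":0.0,"x":0,"y":0,"z":0,"spin":0},{"hand":0.0,"x":0,"y":0,"z":0,"spin":0},{"hand":0.0,"x":0,"y":0,"z":0,"spin":0},{"hand":0.0,"x":0,"y":0,"z":0,"spin":0},{"hand":0.0,"x":0,"y":0,"z":0,"spin":0},{"hand":0.0,"x":0,"y":0,"z":0,"spin":0},{"hand":0.0,"x":0,"y":0,"z":0,"spin":0},{"hand":0.0,"x":0,"y":0,"z":0,"spin":0},{"hand":0.0,"x":0,"y":0,"z":0,"spin":0},{"hand":0.0,"x":0,"y":0,"z":0,"spin":0},{"hand":0.0,"x":0,"y":0,"z":0,"spin":0},{"hand":0.0,"x":0,"y":0,"z":0,"spin":0}]'
python3 - <<'E'
from h import *
s=snap("side","s2.png");print(state()["eef_pos"])
b=s["img"][160:235,330:430,::-1];cv2.imwrite("pics/s2c.png",cv2.resize(b,None,fx=7,fy=7,interpolation=cv2.INTER_CUBIC))
E
```

```text
t: 4.77
eef_pos: [481.5, -178.7, 177.7]
tcp_rot: [3.142, -0.0, 1.256]
ft_force: [-0.9, 0.0, -0.0]
opening: 0.006
t: 6.1
eef_pos: [481.5, -178.7, 177.7]
tcp_rot: [3.142, -0.0, 1.256]
ft_force: [0.1, 0.1, -0.1]
opening: 0.006
[ 481.47374043 -178.70188448  177.64718425]
```

View pics/s2c.png

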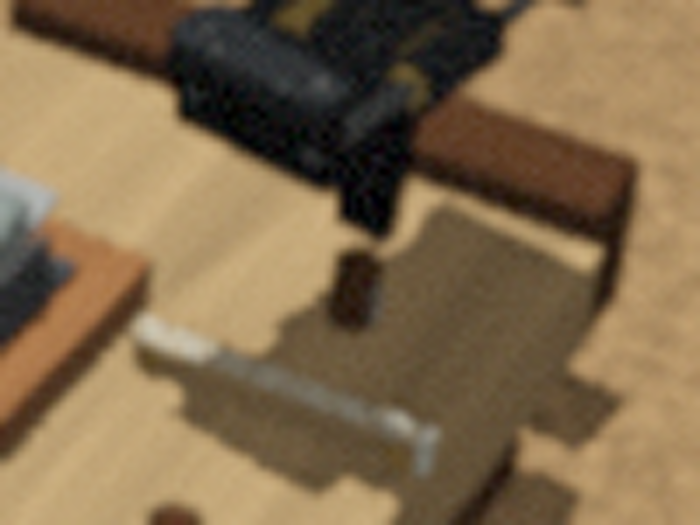

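The fingertips (380,230 in the crop) hang about 15 mm clear above the head (358,265). They were held for more than 2.5 s with no force. Now I'll press slowly.

```bash
python3 -m handwheel '[{"hand":0.0,"x":0,"y":0,"z":-0.003,"spin":0},{"hand":0.0,"x":0,"y":0,"z":-0.006,"spin":0},{"hand":0.0,"x":0,"y":0,"z":-0.009,"spin":0},{"hand":0.0,"x":0,"y":0,"z":-0.012,"spin":0},{"hand":0.0,"x":0,"y":0,"z":-0.015,"spin":0},{"hand":0.0,"x":0,"y":0,"z":-0.018,"spin":0},{"hand":0.0,"x":0,"y":0,"z":-0.020,"spin":0},{"hand":0.0,"x":0,"y":0,"z":-0.022,"spin":0},{"hand":0.0,"x":0,"y":0,"z":-0.024,"spin":0},{"hand":0.0,"x":0,"y":0,"z":-0.024,"spin":0}]' && python3 -m handwheel '[{"hand":0.0,"x":0,"y":0,"z":-0.002,"spin":0},{"hand":0.0,"x":0,"y":0,"z":-0.004,"spin":0},{"hand":0.0,"x":0,"y":0,"z":-0.006,"spin":0},{"hand":0.0,"x":0,"y":0,"z":-0.008,"spin":0},{"hand":0.0,"x":0,"y":0,"z":-0.010,"spin":0},{"hand":0.0,"x":0,"y":0,"z":-0.012,"spin":0},{"hand":0.0,"x":0,"y":0,"z":-0.014,"spin":0},{"hand":0.0,"x":0,"y":0,"z":-0.016,"spin":0},{"hand":0.0,"x":0,"y":0,"z":-0.017,"spin":0},{"hand":0.0,"x":0,"y":0,"z":-0.017,"spin":0}]'
```

```text
t: 6.98
eef_pos: [481.4, -178.7, 153.3]
tcp_rot: [-3.141, -0.0, 1.256]
ft_force: [0.6, -0.2, 0.2]
opening: 0.006
t: 7.82
eef_pos: [481.4, -178.7, 136.3]
tcp_rot: [-3.141, -0.0, 1.256]
ft_force: [0.2, -0.4, 0.5]
opening: 0.003
```

```bash
for i in 1 ; do python3 -m handwheel '[{"hand":0.0,"x":0,"y":0,"z":-0.0007,"spin":0},{"hand":0.0,"x":0,"y":0,"z":-0.0015,"spin":0}]'; done; python3 -m handwheel '[{"hand":0.0,"x":0,"y":0,"z":-0.0005,"spin":0},{"hand":0.0,"x":0,"y":0,"z":-0.001,"spin":0}]'
python3 - <<'E'
from h import *
s=snap("side","s3.png");print(state()["eef_pos"],state()["ft_force"])
b=s["img"][160:235,330:430,::-1];cv2.imwrite("pics/s3c.png",cv2.resize(b,None,fx=7,fy=7,interpolation=cv2.INTER_CUBIC))
E
```

```text
t: 7.98
eef_pos: [481.5, -178.7, 135.2]
tcp_rot: [-3.142, -0.0, 1.256]
ft_force: [-0.0, 0.1, 4.2]
opening: 0.001
t: 8.15
eef_pos: [481.5, -178.7, 134.2]
tcp_rot: [3.141, -0.0, 1.256]
ft_force: [-1.4, 1.6, 12.1]
opening: 0.002
[ 481.47981149 -178.67451028  134.26176137] [-1.02990303  0.11268429  4.81061411]
```

View pics/s3c.png

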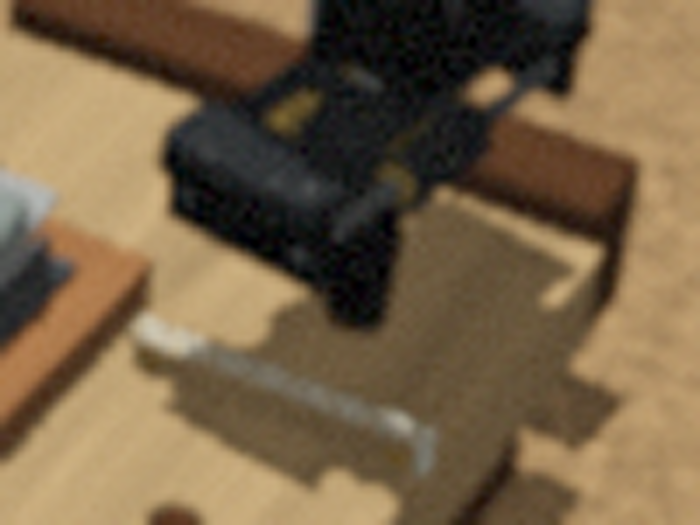

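The fingertips now sit at bench level over the hole (355,320) and the force is rising. I'll give one more small press and then lift.

```bash
python3 -m handwheel '[{"hand":0.0,"x":0,"y":0,"z":-0.0004,"spin":0},{"hand":0.0,"x":0,"y":0,"z":-0.0007,"spin":0},{"hand":0.0,"x":0,"y":0,"z":-0.0007,"spin":0}]'
```

```text
t: 8.45
eef_pos: [481.5, -178.7, 134.2]
tcp_rot: [3.141, 0.0, 1.256]
ft_force: [-2.7, 2.1, 12.5]
opening: 0.006
```

It has bottomed out: the command went 0.7 mm lower, the tip stayed at z about 120, and the force was 12 N. I'll lift straight up.

```bash
python3 -m handwheel '[{"hand":0.0,"x":0,"y":0,"z":0.005,"spin":0},{"hand":0.0,"x":0,"y":0,"z":0.015,"spin":0},{"hand":0.0,"x":0,"y":0,"z":0.035,"spin":0},{"hand":0.0,"x":0,"y":0,"z":0.06,"spin":0},{"hand":0.0,"x":0,"y":0,"z":0.09,"spin":0},{"hand":0.0,"x":0,"y":0,"z":0.12,"spin":0},{"hand":0.0,"x":0,"y":0,"z":0.15,"spin":0},{"hand":0.0,"x":0,"y":0,"z":0.16,"spin":0},{"hand":0.0,"x":0,"y":0,"z":0.16,"spin":0},{"hand":0.0,"x":0,"y":0,"z":0.16,"spin":0}]'
python3 - <<'E'
from h import *
s=snap("side","s4.png");print(proj(s,[[482.5,-179.5,120]]))
b=s["img"][160:310,190:430,::-1];cv2.imwrite("pics/s4c.png",cv2.resize(b,None,fx=3.3,fy=3.3,interpolation=cv2.INTER_CUBIC))
E
```

```text
t: 9.28
eef_pos: [481.2, -178.5, 293.1]
tcp_rot: [3.142, -0.0, 1.256]
ft_force: [0.1, 0.6, -0.6]
opening: 0.004
[[379.81658806 204.17792836]]
```

View pics/s4c.png

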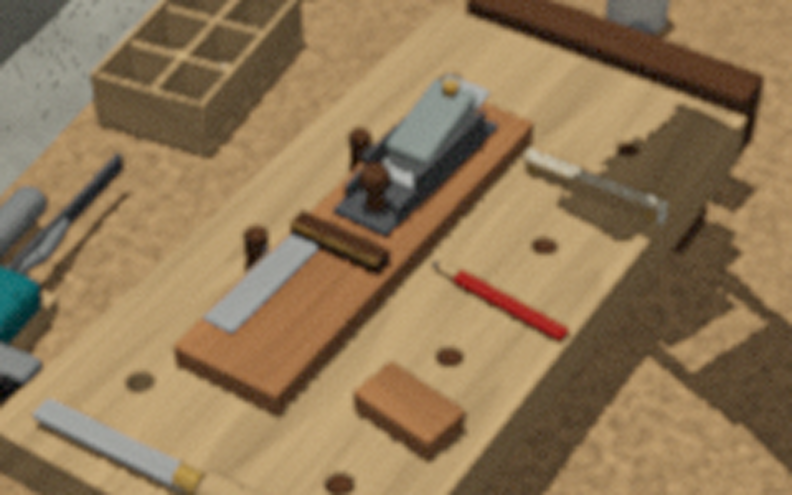

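The dog at (628,149) in the crop is now a flat disc like the parked ones. The stops stand and everything else looks unmoved. Handing in.

```bash
python3 -c "
from h import *
print(job_done())"
```

```text
the job is handed in; nothing more can be done
None
```

The standing dog was in the right-hand (−y) hole of the near row. I pointed it out, pressed it flush and handed the job in; the hand-in gives no verdict.

- **Pointing:** I held the closed fingertips about 15 mm above its head for roughly 3 s. The force readings showed no contact.
- **Pressing:** I pressed it down until it stopped, with the fingertips at z about 120 mm (the bench top) and about 12 N at the wrist. I then lifted the hand about 160 mm clear.
- **Last checks:** The final side picture shows the dog as a flat disc like the parked dogs, and both stop dogs are still standing. The board and the tools on the bench look unmoved by eye. I did not measure their positions, and the mallet and most of the glue bottle were outside that picture. The force was back to about zero, at about 9.3 s on the robot's clock.
- **Disagreements:** The cameras differed by 2–3 mm on where the head was, within what the hover allowed. My first move command was refused because its rows left out the spin value; nothing moved, and I sent it again with spin included.

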